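# Close the mould box and gauge the gap over the bone

### The job

Close the mould box: lower the lid gently over the two dowels, blue mark to blue mark, until it lies flush on the box, and let go of it. Then lift the digital depth gauge out of its wooden stand and set it upright over the hole ringed in yellow, plunger down the hole onto the bone and foot flat on the lid, pressing down with a light push of 3 to 15 N. Finish while still holding and pressing the gauge there, so that the reading can be taken; leave the tape, the cup and the spatula alone.

Things in the scene. Friction and masses are not known exactly. Their poses are not given: they have to be found in the camera images.
- box: The mould box, fixed to the bench, open on top: pale wood, 200 mm (its x) by 150 mm (its y), 60 mm high, walls 26 mm thick, with a dark fossil bone bedded in white plaster inside; the bone's top under the yellow-ringed hole is 10 mm below the rim. Origin at the centre of its underside, on the bench; z up. The blue match mark is at its +x end, towards +y.
- pin0 (a point): Top of the first steel dowel, diameter 10 mm with a tapered nose; it stands 20 mm above the rim of the box (80 mm above the bench) at x = -87, y = +45 mm of the box.
- pin1 (a point): Top of the second dowel, alike, at x = +87, y = -30 mm of the box. Because of the offset the lid fits one way round only.
- lid: The loose lid: white board 200 mm (its x) by 150 mm (its y), 15 mm thick, about 0.45 kg, lying flat on the bench at the start; origin at the centre of its underside, z up. Its x and y axes point the same way as the box's when it is fitted, and its origin is then 60 mm above the bench, over the centre of the box. The blue match mark is at its +x end, towards +y. It also has a plain 26 mm and a plain 12 mm port towards its -x end.
- lid_grip (a point): Centre of the brown wooden batten that is the lid's handle: 24 mm thick along the lid's x, 100 mm long along the lid's y, 40 mm high, standing on the middle of the lid; the point lies 35 mm above the lid's underside (20 mm above its top face). Axes as the lid's.
- hole0 (a point): Centre of the first dowel hole (diameter 12 mm, through) at the lid's underside, at x = -87, y = +45 mm of the lid; it goes over pin0.
- hole1 (a point): Centre of the second dowel hole, alike, at x = +87, y = -30 mm of the lid; it goes over pin1.
- port (a point): Centre of the gauging hole (diameter 20 mm, through) at the lid's top face, ringed in yellow paint, at x = +55, y = 0 mm of the lid.
- stand: The gauge's stand, fixed: dark wood block 60 mm (x) by 100 mm (y), 45 mm high, with a 16 mm hole for the plunger in the middle and a 5 mm high ledge on each long side of the foot. Origin at the centre of its underside.
- gauge: The digital depth gauge, 0.17 to 0.28 kg, standing upright in its stand. Origin at the centre of the foot's flat underside, z up. Steel foot 24 mm (x) by 76 mm (y), 12 mm high; above it, from 26 to 86 mm, a grey case 24 mm (x) by 46 mm (y) with flat sides; on top a steel cap to 92 mm. The screen is on its +x side.
- gauge_center (a point): Centre of the gauge's grey case, 56 mm above the underside of the foot: the place to grip it, across the 24 mm or the 46 mm. Axes as the gauge's.
- gauge_foot (a point): Centre of the underside of the gauge's foot, where the plunger comes out; z up along the gauge. Axes as the gauge's.
- plunger (a joint): How far the gauge's sprung plunger (diameter 6 mm) is pushed in, m: 0 = it stands out 30 mm below the foot, 0.030 = pushed in flush. Its spring takes under 2 N. It reads about 0.005 when the foot is flat on the closed lid over the yellow-ringed hole, with the plunger on the bone.
- tape: Bystander: roll of cream tape, 90 mm across, 25 mm high, lying flat beyond the box; origin at the centre of its underside.
- cup: Bystander: white plastic mixing cup, 72 mm across, 85 mm high, beyond the box; origin at the centre of its underside.
- spatula: Bystander: spatula lying beyond the box; origin at the underside of its middle.
Mind the look-alikes: they are no part of the job. What is shaped like the box but green or pink is not meant. Leave any purple or red look-alike of the gauge alone.

How it is judged:
By the outcome, as a careful person would: the job done as asked, in the order asked, and still so for the second after the job is handed in, while the arm keeps its last pose, push and grip.
It also fails if it takes over 69 s, if anything falls off the work surface, if the arm or the gripper's body presses on something with over 40 N, if the wrist force passes 120 N, or if a joint passes its speed limit or range.

### The arm

A 6-joint arm with a two-finger parallel gripper is mounted at the origin on the work surface. World frame = base frame: x ahead of the robot, y to its left, z up, the work surface at z = 0. Lengths are in m, angles in rad, forces in N, time in s.
With the tool pointing down it reaches from about 0.25 to 0.725 m from the base axis. Payload 4 kg.
Tool frame: the origin (TCP) lies midway between the tips of the shut fingers; the grasp point (between the pads) lies 19 mm behind it; z points along the fingers, y is the line along which they close (so a half turn about z gives the same grasp; the last joint's range is limited). The gripper opens to 85 mm and grips with 20 to 120 N. Pads are 22 mm wide; open, the fingers measure 114 mm over their backs; the gripper's body (76 mm by 85 mm) begins 54 mm behind the grasp point. The pads swing forward as they close: fully open they stand 13 mm farther back than shut.
Start: joints at [1.114, 0.241, 0.005, 1.335, 0, 1.571], TCP at [0.221, 0.449, 0.231] pointing down, gripper open.
Joint ranges: [-2.72, 2.72], [-1.05, 1.87], [-1.09, 1.28], [-1.99, 2.15], [-1.42, 1.44], [-3.14, 3.14]. Speed limits (rad/s): [2.79, 2.79, 3.14, 3.14, 3.14, 3.14].

### API

Orientations are given as a unit quaternion [w, x, y, z].
In Python, from cell import robot gives the robot as it stands.
- The arm moves only by the tool move_arm, never from a script. Its argument "moves" is a list of rows, each a list of 5 numbers: the opening, from 0 (shut) to 1 (fully open), then the shift along the world's x, y, z in cm, then the turn about the world's z in rad. A call has 1 to 10 rows; each row is the pose to reach, as a shift and turn from the pose commanded when the call began; what a row does not reach only later rows make up. A row lasts 1/10 s, in which the tool goes at most 50 mm and 8.59 degrees, less where a joint would pass 70% of its speed; a pose out of reach is approached as far as the arm can. A call with a gripper value outside its range is refused whole. The fingers move at their own pace and stop on an object; "newtons" is the grip in N (left out, the last holds). Time passes only in rows, so rows that repeat a pose let the fingers close. It gives the time, the measured TCP pose, the force, the opening and the grip force at its end, in the units of the state.
- robot.sense(): the state, without advancing time (a new reading comes with each control period).
- robot.capture(name): name is "scene" or "top" or "wrist"; returns the picture (420x560x3 uint8, red, green, blue); there is no depth.
- robot.camera_model(name): a dict with "camera_matrix" (3x3 intrinsics, pixels), "k1" (the pictures are not rectified: a ray, as slopes to the right and down, at radius r is drawn at 1 + k1 r^2 times it, then the intrinsics apply), "xyz" and "attitude" of the camera in the world. Camera axes: x right, y down, z forward; pixel columns grow to the right and rows downward; lengths in m; the calibration is good to about 2 mm. A picture is of the moment at which its call begins: read the wrist's pose just before it. camera_model takes no time and is no camera call; for the wrist camera it gives the pose at the moment of the call.
- robot.finish_job(): hands the job in; it is judged then, once.
The state is a dict: "time": time; "q": joint angles; "joint_vel": joint speeds; "joint_torque": joint torques, N m; "ee_pos": TCP position; "tcp_rot": TCP orientation; "wrist_force": force on the tool from outside, world axes, zero at the start; "moment": the same for the moment, N m; "gripper_width": opening from 0.0 (shut) to 1.0 (fully open); "finger_force": force on a finger pad.
Only numpy, scipy, OpenCV 4.12 (cv2) and the standard library are available. Lean on these libraries where they do the work, as an engineer would, in place of code of your own. Each camera call takes 0.05 s, during which the arm holds its last target. There are 200 camera calls.

## Working session

There is one attempt and no reset: what is moved stays moved. The work goes in short steps, Python scripts to look and compute and a tool call to move; the robot and the scene stay as the last step left them, time stands still between calls to the robot, and variables do not carry over. Pictures are saved under pics/ and viewed, at most 10 in all, crops included, and the job is handed in when it is done.

Besides the shell and the picture viewer there is one more tool, called after "Call:" by a JSON object that holds its "op" and its "data". move_arm: Moves the arm, as the interface text tells. Its arguments: {"type":"object","properties":{"moves":{"type":"array"},"newtons":{"type":"number"}},"required":["moves"]}

```bash
mkdir -p pics
cat > h.py <<'E'
import numpy as np, cv2
from cell import robot
def R(q):
    from scipy.spatial.transform import Rotation as r
    return r.from_quat([q[1],q[2],q[3],q[0]]).as_matrix()
def cam(name):
    m=robot.camera_model(name); A=np.array(m["attitude"],float)
    return np.array(m["camera_matrix"]),m["k1"],np.array(m["xyz"]),(A if A.shape==(3,3) else R(A))
def proj(m,P):
    K,k,x,A=m; p=(np.atleast_2d(P)-x)@A; s=p[:,:2]/p[:,2:]; s=s*(1+k*(s**2).sum(1,keepdims=True))
    return s@K[:2,:2].T+K[:2,2]
def ray(m,uv,z):
    K,k,x,A=m; d=(np.atleast_2d(uv)-K[:2,2])@np.linalg.inv(K[:2,:2]).T; s=d.copy()
    for _ in range(20): s=d/(1+k*(s**2).sum(1,keepdims=True))
    v=np.c_[s,np.ones(len(s))]@A.T
    return x+v*((z-x[2])/v[:,2])[:,None]
def save(im,n,box=None,f=1):
    if box: im=im[box[1]:box[3],box[0]:box[2]]
    cv2.imwrite("pics/"+n,cv2.resize(im[:,:,::-1],None,fx=f,fy=f,interpolation=cv2.INTER_CUBIC))
E
python3 - <<'E'
from h import *
for n in("scene","top"):
    im=robot.capture(n); np.save(n+".npy",im); print(n,robot.camera_model(n)); save(im,n+"0.png",f=1.4)
print(robot.sense())
E
```

```text
scene {'camera_matrix': array([[481.70106763,   0.        , 280.51097902],
       [  0.        , 481.70106763, 210.41106811],
       [  0.        ,   0.        ,   1.        ]]), 'k1': 0.04785352823461146, 'xyz': array([ 1.31386827, -0.51308214,  0.8882003 ]), 'attitude': array([-0.39638983,  0.81699803,  0.37754588, -0.18124136])}
top {'camera_matrix': array([[426.21732528,   0.        , 279.83666538],
       [  0.        , 426.21732528, 209.93075109],
       [  0.        ,   0.        ,   1.        ]]), 'k1': -0.09550455512214459, 'xyz': array([0.40630221, 0.13822271, 1.45823153]), 'attitude': array([-0.02783062,  0.71564177, -0.69692605,  0.03709968])}
{'time': 0.1, 'q': array([ 1.11398662e+00,  2.41320302e-01,  3.84837728e-03,  1.33521275e+00,
       -1.46374721e-05,  1.57078446e+00]), 'joint_vel': array([ 6.92418716e-04, -3.29898453e-03,  3.65622877e-03,  1.23324614e-06,
       -1.06224507e-03,  1.06927026e-03]), 'joint_torque': array([ 3.81360987e-04, -3.73138654e+01,  2.53009790e+01,  1.08488963e-02,
        3.43782176e-05,  6.72535137e-06]), 'ee_pos': array([0.22029356, 0.44821332, 0.23050661]), 'tcp_rot': array([-2.06660643e-04,  2.26418210e-01,  9.74029724e-01, -9.21308983e-04]), 'wrist_force': array([-0.23699355,  0.02862739, -0.10742201]), 'moment': array([-0.01631748, -0.00457887,  0.0493944 ]), 'finger_force': 0.0, 'gripper_width': 1.003001308951688}
```

View pics/top0.png

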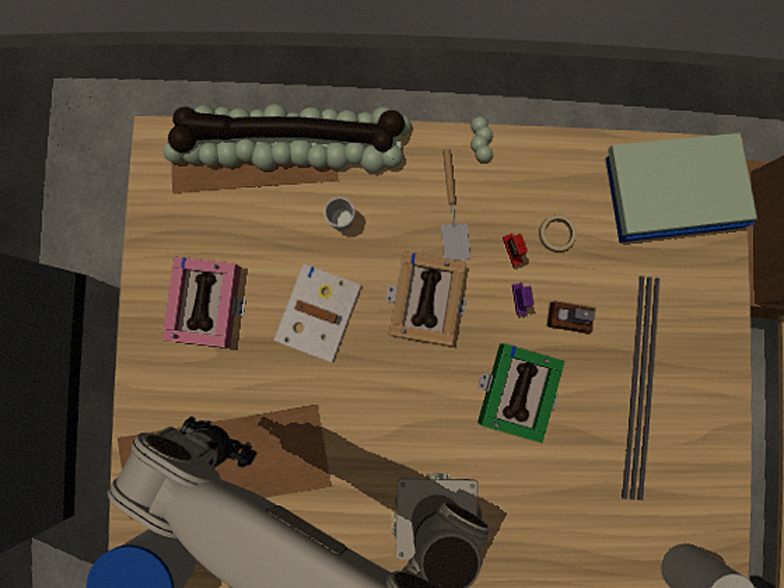

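View pics/scene0.png

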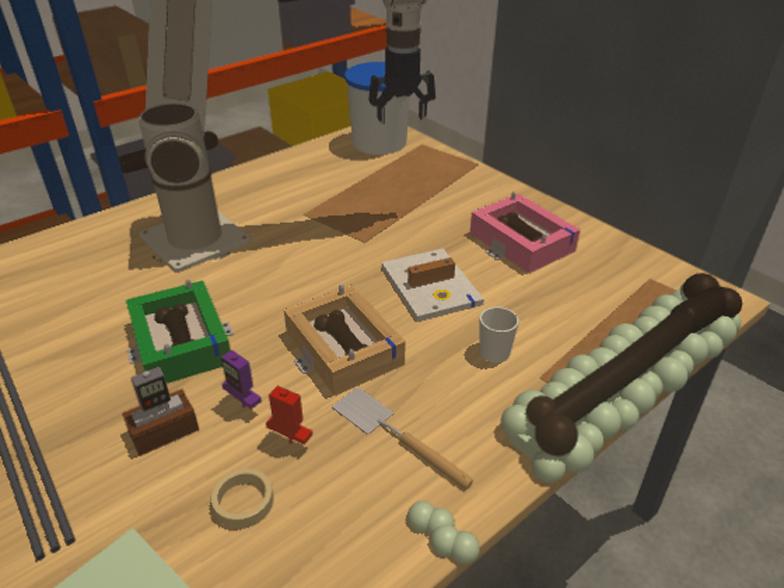

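The top picture shows three open boxes: pink (205,305), pale wood (430,300) and green (520,393). The wooden one is the one meant. The lid is at (318,312), with its batten, yellow ring (326,291) and blue mark (310,271). There are three gauges: grey in the dark stand (572,317), which is the one meant, plus purple (523,299) and red (515,249) look-alikes. I'll confirm this in one crop.

Run:
```python
from h import *
t=np.load("top.npy"); s=np.load("scene.npy"); r=lambda i,f:cv2.resize(i,None,fx=f,fy=f,interpolation=cv2.INTER_CUBIC)
o=np.zeros((600,780,3),np.uint8)
a=r(t[178:262,190:345],5); o[:a.shape[0],:a.shape[1]]=a
a=r(t[210:242,365:430],5); o[425:425+a.shape[0],:a.shape[1]]=a
a=r(s[240:330,80:230],2); a=a[:175]; o[425:425+a.shape[0],330:330+a.shape[1]]=a
save(o,"c1.png")
m=cam("top")
for n,uv,z in(("batten",(318,312),.055),("boxmid",(430,300),.06),("mark_lid",(310,271),.015),("ring",(326,291),.015),("gauge",(572,317),.12),("stand",(572,318),.045)):
    print(n,ray(m,np.array(uv)/1.4,z).round(4))
print(cam("wrist"))
```

```text
batten [[0.4883 0.294  0.055 ]]
boxmid [[0.5234 0.0312 0.06  ]]
mark_lid [[0.5901 0.3217 0.015 ]]
ring [[0.5422 0.2809 0.015 ]]
gauge [[ 0.4882 -0.289   0.12  ]]
stand [[ 0.4904 -0.3129  0.045 ]]
(array([[336.01425395,   0.        , 278.05220471],
       [  0.        , 336.01425395, 210.05950098],
       [  0.        ,   0.        ,   1.        ]]), -0.05923656687809506, array([0.15605958, 0.48004645, 0.37442225]), array([[ 0.44127425,  0.86092421,  0.25315319],
       [ 0.89737103, -0.42287693, -0.12609656],
       [-0.00150694,  0.2828155 , -0.95917314]]))
```

View pics/c1.png

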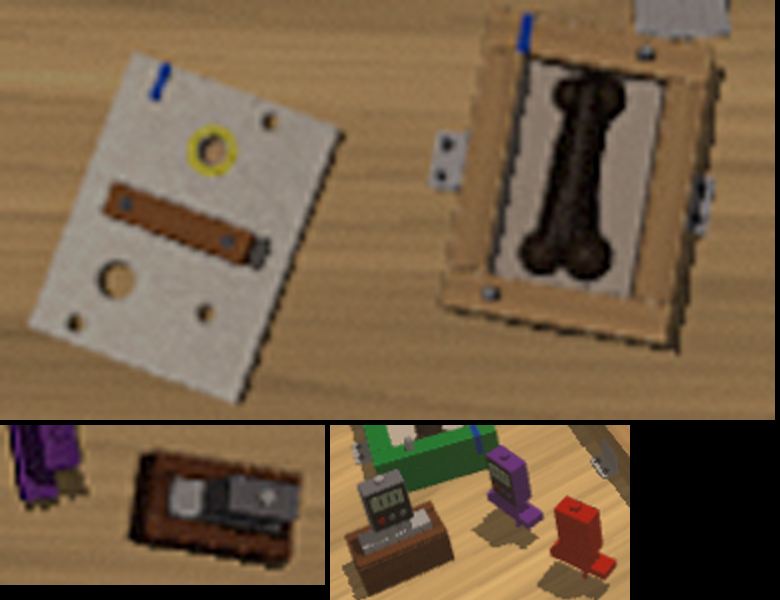

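The crop confirms the choices. It shows the wooden box with blue mark (527,35) and dowel tops at (490,293) and (646,54). The lid's dowel holes are at (75,322) and (270,121), with the ring at (213,151). The grey gauge stands in the stand, lower left.

```bash
cat >> h.py <<'E'
def fit(m,uv,L,z,guess):
    "planar pose (x,y,yaw) of points L (k,2)+height z(k) seen at uv"
    from scipy.optimize import least_squares
    L=np.array(L,float); z=np.array(z,float); uv=np.array(uv,float)
    def f(p):
        c,s=np.cos(p[2]),np.sin(p[2]); P=np.c_[L@np.array([[c,s],[-s,c]])+p[:2],z]
        return (proj(m,P)-uv)
    r=least_squares(lambda p:f(p).ravel(),guess); return r.x,f(r.x)
LID=np.array([[-87,45],[87,-30],[55,0]])*1e-3
PIN=LID[:2]
E
python3 - <<'E'
from h import *
m=cam("top"); o=lambda a:(np.array(a)+.5)/5-.5+[190,178]
p,r=fit(m,o([(75,322),(270,121),(213,151)]),LID,[.015]*3,[.49,.29,-.3]); print("lid",p,r.round(2).tolist())
p,r=fit(m,o([(490,293),(646,54)]),PIN,[.08]*2,[.52,.03,-.1]); print("box",p,r.round(2).tolist())
# gauge: cap top edges
print(ray(m,(np.array([[265,495],[172,495]])+.5)/5-.5+[365,125],.13))
E
```

```text
lid [ 0.49106031  0.30150317 -0.33269077] [[0.01, 0.07], [0.1, 0.13], [-0.1, -0.2]]
box [ 0.52723335  0.03792028 -0.14758187] [[-0.23, 0.36], [0.24, -0.37]]
[[ 0.4972653  -0.31502909  0.13      ]
 [ 0.49577359 -0.25489035  0.13      ]]
```

Call:
{"op": "move_arm", "data": {"moves": [[1,30.7,-41,2,-1.26],[1,30.7,-41,2,-1.26],[1,30.7,-41,2,-1.26],[1,30.7,-41,2,-1.26],[1,30.7,-41,2,-1.26],[1,30.7,-41,2,-1.26],[1,30.7,-41,2,-1.26],[1,30.7,-41,2,-1.26],[1,30.7,-41,2,-1.26],[1,30.7,-41,2,-1.26]]}}

```text
time: 1.1
ee_pos: [0.5207, 0.0468, 0.2505]
tcp_rot: [-0.0, 0.757, 0.653, -0.0]
wrist_force: [1.0, 0.6, -0.8]
gripper_width: 0.999
finger_force: 0.0
```

Call:
{"op": "move_arm", "data": {"moves": [[1,0,0,0,0],[1,0,0,0,0],[1,0,0,0,0],[1,0,0,0,0]]}}

```text
time: 1.5
ee_pos: [0.5192, 0.05, 0.2508]
tcp_rot: [-0.0, 0.756, 0.654, -0.0]
wrist_force: [0.4, -0.2, 0.1]
gripper_width: 1.0
finger_force: 0.0
```

Run:
```python
from h import *
import pickle
m=cam("wrist"); s=robot.sense(); im=robot.capture("wrist"); pickle.dump((m,s,im),open("wb.pkl","wb"))
print(s["ee_pos"],s["tcp_rot"],s["wrist_force"],m[2],m[3])
save(im,"wb.png",f=1.4)
p=np.array([.5272,.0379,-.1476]);c,sn=np.cos(p[2]),np.sin(p[2])
print(proj(m,np.c_[PIN@np.array([[c,sn],[-sn,c]])+p[:2],[.08,.08]])*1.4)
```

```text
[0.51917901 0.04999438 0.25076146] [-2.54485231e-04  7.56112541e-01  6.54441539e-01 -1.80285758e-04] [ 0.35224741 -0.21613023  0.06051438] [0.52973773 0.12098079 0.39467454] [[ 9.89630240e-01 -1.37688585e-01 -4.09126194e-02]
 [-1.43637901e-01 -9.49382197e-01 -2.79359261e-01]
 [-3.77131118e-04  2.82338975e-01 -9.59314631e-01]]
[[273.49950083 214.57644296]
 [524.51684382 321.37083353]]
```

View pics/wb.png

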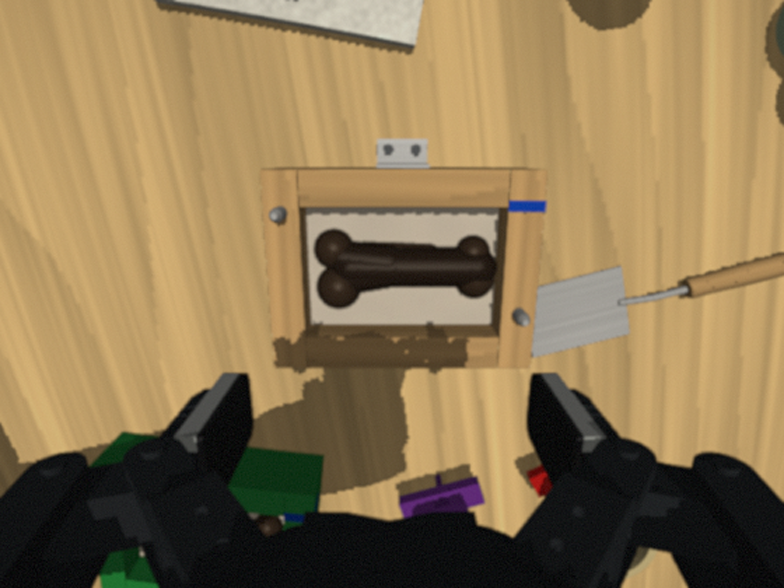

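The wrist view shows the wooden box with dowels near (278,214) and (520,316), and the blue mark at (527,207) on the far right. Next I'll view the lid from the same relative pose.

Call:
{"op": "move_arm", "data": {"moves": [[1,-3.4,26.5,-6.5,-0.185],[1,-3.4,26.5,-6.5,-0.185],[1,-3.4,26.5,-6.5,-0.185],[1,-3.4,26.5,-6.5,-0.185],[1,-3.4,26.5,-6.5,-0.185],[1,-3.4,26.5,-6.5,-0.185],[1,-3.4,26.5,-6.5,-0.185],[1,-3.4,26.5,-6.5,-0.185],[1,-3.4,26.5,-6.5,-0.185],[1,-3.4,26.5,-6.5,-0.185]]}}

```text
time: 2.55
ee_pos: [0.4863, 0.3128, 0.1865]
tcp_rot: [0.0, 0.814, 0.58, 0.0]
wrist_force: [-0.9, -0.3, -0.0]
gripper_width: 1.004
finger_force: 0.0
```

Run:
```python
from h import *
import pickle
m=cam("wrist"); s=robot.sense(); im=robot.capture("wrist"); pickle.dump((m,s,im),open("wl.pkl","wb"))
print(s["ee_pos"],s["tcp_rot"],s["joint_vel"].round(3))
def pts(p,L,z):
    c,sn=np.cos(p[2]),np.sin(p[2]); return proj(m,np.c_[L@np.array([[c,sn],[-sn,c]])+p[:2],z])
q=pts([.4911,.3015,-.3327],LID,[.015]*3)
mb,sb,imb=pickle.load(open("wb.pkl","rb"))
u=[(imb,np.array([278,214])/1.4),(imb,np.array([521,317])/1.4),(im,q[0]),(im,q[1]),(im,q[2])]
o=np.zeros((520,780,3),np.uint8)
for i,(I,c) in enumerate(u):
    x,y=(c-13).astype(int); print(i,"origin",x,y)
    a=cv2.resize(I[y:y+26,x:x+26],(260,260),interpolation=cv2.INTER_CUBIC); r,k=divmod(i,3); o[r*260:r*260+260,k*260:k*260+260]=a
a=cv2.resize(im,(260,195)); o[260:455,520:]=a
save(o,"c2.png")
```

```text
[0.48633348 0.31283872 0.18652566] [1.46714759e-04 8.14349622e-01 5.80374451e-01 4.11332319e-04] [-0.008 -0.     0.002 -0.002  0.003 -0.001]
0 origin 185 139
1 origin 359 213
2 origin 180 138
3 origin 359 214
4 origin 329 185
```

View pics/c2.png

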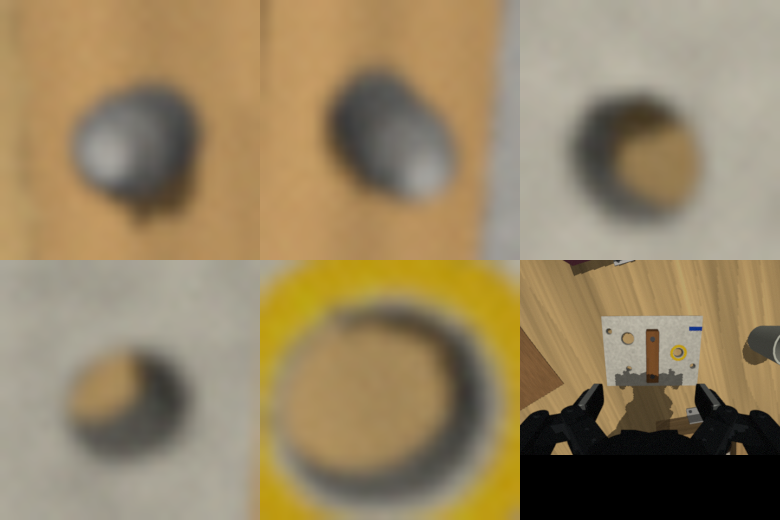

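Crop 1 shows pin0's tip at about (103,157) and pin1's tip at (165,177). Hole0 is centred at (117,157), hole1 at (127,144) and the yellow port at (122,142), all within their 10x crops.

Run:
```python
from h import *
import pickle
mb,sb,_=pickle.load(open("wb.pkl","rb")); ml,sl,_=pickle.load(open("wl.pkl","rb"))
o=lambda a,b:(np.array(a)+.5)/10-.5+b
tip=[o((103,157),(185,139)),o((165,177),(359,213))]; base=[o((147,136),(185,139)),o((118,116),(359,213))]
for n,a in(("tips",(tip,PIN,[.08]*2)),("base",(base,PIN,[.06]*2)),("both",(tip+base,np.r_[PIN,PIN],[.08,.08,.06,.06]))):
    p,r=fit(mb,*a,[.52,.03,-.1]); print(n,p.round(4),r.round(2).tolist())
h=[o((117,157),(180,138)),o((127,144),(359,214)),o((122,142),(329,185))]
for k in(2,3):
    p,r=fit(ml,h[:k],LID[:k],[.015]*k,[.49,.3,-.3]); print("lid",p.round(4),r.round(2).tolist())
yaw=lambda q:np.arctan2(2*q[2]**2-1,2*q[1]*q[2]); print(yaw(sl["tcp_rot"]),yaw(sb["tcp_rot"]))
```

```text
tips [ 0.527   0.0371 -0.1446] [[0.37, 0.14], [-0.4, -0.22]]
base [ 0.527   0.0368 -0.1424] [[0.74, 0.27], [-0.79, -0.42]]
both [ 0.527   0.037  -0.1436] [[0.37, 0.39], [-0.35, -0.16], [0.74, -0.0], [-0.84, -0.48]]
lid [ 0.489   0.3014 -0.3276] [[0.05, 0.02], [-0.06, -0.03]]
lid [ 0.489   0.3014 -0.3271] [[0.03, -0.01], [-0.04, -0.13], [0.01, 0.13]]
-0.33241950950000737 -0.14390875964502245
```

Call:
{"op": "move_arm", "data": {"moves": [[1,0.3,-1.1,-4,0.005],[1,0.3,-1.1,-8,0.005],[1,0.3,-1.1,-11,0.005],[1,0.3,-1.1,-13,0.005],[1,0.3,-1.1,-14.5,0.005],[1,0.3,-1.1,-15.5,0.005],[1,0.3,-1.1,-16.4,0.005],[1,0.3,-1.1,-16.4,0.005],[1,0.3,-1.1,-16.4,0.005]], "newtons": 50}}

```text
time: 3.5
ee_pos: [0.4895, 0.3029, 0.0224]
tcp_rot: [0.0, 0.813, 0.583, 0.0]
wrist_force: [0.0, -0.8, 0.8]
gripper_width: 0.999
finger_force: 0.0
```

Call:
{"op": "move_arm", "data": {"moves": [[0.5,0,0,0,0],[0.35,0,0,0,0],[0.2,0,0,0,0],[0.1,0,0,0,0],[0.1,0,0,0,0],[0.1,0,0,0,0],[0.1,0,0,0,0],[0.1,0,0,0,0]], "newtons": 50}}

```text
time: 4.3
ee_pos: [0.4894, 0.3029, 0.0222]
tcp_rot: [0.0, 0.813, 0.583, 0.0]
wrist_force: [0.7, -1.2, 3.0]
gripper_width: 0.275
finger_force: 51.2
```

Call:
{"op": "move_arm", "data": {"moves": [[0.1,0,0,1,0],[0.1,0,0,3,0],[0.1,0,0,6,0],[0.1,0,0,10,0],[0.1,0,0,13,0],[0.1,0,0,14,0],[0.1,0,0,14,0]]}}

```text
time: 5.0
ee_pos: [0.4893, 0.3031, 0.1626]
tcp_rot: [-0.0, 0.812, 0.583, 0.001]
wrist_force: [0.5, 0.3, -5.9]
gripper_width: 0.275
finger_force: 50.2
```

Call:
{"op": "move_arm", "data": {"moves": [[0.1,0.6,-4,0,0.03],[0.1,1.2,-8,0,0.06],[0.1,1.8,-12,0,0.09],[0.1,2.4,-16,0,0.12],[0.1,3,-20,0,0.15],[0.1,3.5,-23.5,0,0.17],[0.1,3.7,-25.5,0,0.183],[0.1,3.77,-26.4,0,0.183],[0.1,3.77,-26.4,0,0.183],[0.1,3.77,-26.4,0,0.183]]}}

```text
time: 6.0
ee_pos: [0.5258, 0.0396, 0.1606]
tcp_rot: [-0.001, 0.756, 0.655, -0.001]
wrist_force: [-0.1, -0.2, -4.2]
gripper_width: 0.275
finger_force: 50.1
```

Run:
```python
from h import *
import pickle
m=cam("wrist"); s=robot.sense(); im=robot.capture("wrist"); pickle.dump((m,s,im),open("wh.pkl","wb"))
print(s["ee_pos"],s["tcp_rot"],s["wrist_force"],s["moment"],s["gripper_width"])
def pts(p,L,z):
    c,sn=np.cos(p[2]),np.sin(p[2]); return proj(m,np.c_[L@np.array([[c,sn],[-sn,c]])+p[:2],z])
zt=.015+s["ee_pos"][2]-.0222
q=pts([.527,.037,-.144],LID,[zt]*3); print(zt,q)
o=np.zeros((600,780,3),np.uint8)
for i,c in enumerate(q):
    x,y=(c-13).astype(int); print(i,"origin",x,y)
    o[:260,i*260:i*260+260]=cv2.resize(im[y:y+26,x:x+26],(260,260),interpolation=cv2.INTER_CUBIC)
o[260:590,:440]=cv2.resize(im,(440,330))
save(o,"c3.png")
```

```text
[0.52583502 0.03961459 0.16057564] [-1.11132798e-03  7.55677414e-01  6.54942653e-01 -7.28884366e-04] [-0.09323184 -0.22754476 -4.2299949 ] [ 0.01570993 -0.00567898  0.02405148] 0.275411480883311
0.15337564023610095 [[ 94.08989708 178.25397283]
 [444.59438576 318.47318419]
 [391.16664688 267.55803369]]
0 origin 81 165
1 origin 431 305
2 origin 378 254
```

View pics/c3.png

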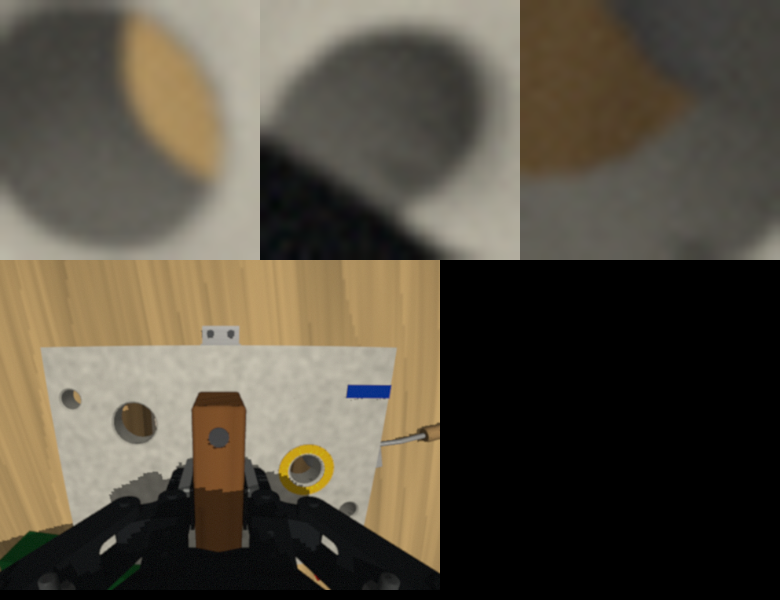

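Run:
```python
from h import *
import pickle
m,s,im=pickle.load(open("wh.pkl","rb")); ml,sl,_=pickle.load(open("wl.pkl","rb"))
hsv=cv2.cvtColor(im,cv2.COLOR_RGB2HSV); k=cv2.inRange(hsv,(22,150,60),(34,255,255)); k[:220]=0;k[310:]=0;k[:,:340]=0;k[:,440:]=0
c=max(cv2.findContours(k,cv2.RETR_EXTERNAL,cv2.CHAIN_APPROX_NONE)[0],key=len); e=cv2.fitEllipse(cv2.convexHull(c)); print("ring",e)
h=np.array([[91.0,177.1],[442.4,318.0],e[0]])
zt=.015+s["ee_pos"][2]-.0222
for idx in([0,1],[0,2],[0,1,2]):
    p,r=fit(m,h[idx],LID[idx],[zt]*len(idx),[.52,.04,-.14]); print(idx,p.round(4),r.round(2).tolist())
from scipy.optimize import least_squares
def f(p):
    c,sn=np.cos(p[2]),np.sin(p[2]); return (proj(m,np.c_[LID@np.array([[c,sn],[-sn,c]])+p[:2],[p[3]]*3])-h).ravel()
r=least_squares(f,[.52,.04,-.14,zt]); print("free z",r.x.round(4),zt,r.fun.round(2))
```

```text
ring ((389.394775390625, 266.5270080566406), (61.55583953857422, 70.91077423095703), 64.71233367919922)
[0, 1] [ 0.5257  0.0377 -0.1447] [[0.19, 0.05], [-0.21, -0.14]]
[0, 2] [ 0.5259  0.0378 -0.1429] [[0.4, 0.06], [-0.42, -0.19]]
[0, 1, 2] [ 0.5259  0.0377 -0.1443] [[0.44, 0.0], [0.09, -0.28], [-0.54, 0.13]]
free z [ 0.5259  0.0378 -0.1444  0.1537] 0.15337564023610095 [ 0.06 -0.08  0.33 -0.12 -0.37  0.21]
```

The held lid fits its expected pose to within about 0.5 mm. I'll correct by (+1.2, −0.9) mm and lower it to just above the dowels.

Call:
{"op": "move_arm", "data": {"moves": [[0.1,0.12,-0.09,-1,0],[0.1,0.12,-0.09,-2.5,0],[0.1,0.12,-0.09,-4,0],[0.1,0.12,-0.09,-5,0],[0.1,0.12,-0.09,-5.4,0],[0.1,0.12,-0.09,-5.4,0],[0.1,0.12,-0.09,-5.4,0],[0.1,0.12,-0.09,-5.4,0]]}}

```text
time: 6.85
ee_pos: [0.5286, 0.038, 0.1086]
tcp_rot: [0.001, 0.756, 0.655, 0.001]
wrist_force: [1.0, -0.5, -5.8]
gripper_width: 0.273
finger_force: 50.0
```

Call:
{"op": "move_arm", "data": {"moves": [[0.1,0,0,0,0],[0.1,0,0,0,0],[0.1,0,0,0,0]]}}

```text
time: 7.15
ee_pos: [0.528, 0.0379, 0.1081]
tcp_rot: [0.0, 0.756, 0.655, 0.0]
wrist_force: [0.6, 0.9, -4.9]
gripper_width: 0.273
finger_force: 50.0
```

Run:
```python
from h import *
for i in range(5):
    s=robot.sense(); print(s["ee_pos"].round(4),s["q"].round(4)[:3],s["joint_vel"].round(3)[:3],s["wrist_force"].round(1)); robot.capture("top")
```

```text
[0.528  0.0379 0.1081] [ 0.0716  0.383  -0.1305] [ 0.001  0.002 -0.001] [ 0.6  0.9 -4.9]
[0.528  0.0379 0.108 ] [ 0.0716  0.3831 -0.1305] [-0.001  0.003 -0.003] [-0.  -0.4 -5.7]
[0.528  0.0379 0.1079] [ 0.0716  0.3831 -0.1306] [ 0.001  0.002 -0.001] [ 0.4 -0.1 -5.2]
[0.5279 0.0379 0.1079] [ 0.0716  0.3832 -0.1306] [ 0.001  0.003 -0.001] [-0.3 -0.2 -5. ]
[0.5279 0.0379 0.1078] [ 0.0716  0.3833 -0.1307] [0.001 0.001 0.   ] [ 0.4 -0.9 -5.5]
```

Call:
{"op": "move_arm", "data": {"moves": [[0.1,-0.08,0.07,0,0],[0.1,-0.08,0.07,-0.2,0],[0.1,-0.08,0.07,-0.4,0],[0.1,-0.08,0.07,-0.6,0],[0.1,-0.08,0.07,-0.8,0],[0.1,-0.08,0.07,-1,0],[0.1,-0.08,0.07,-1,0],[0.1,-0.08,0.07,-1,0]]}}

```text
time: 8.2
ee_pos: [0.527, 0.0386, 0.0977]
tcp_rot: [-0.0, 0.756, 0.655, -0.0]
wrist_force: [0.7, 0.2, -5.6]
gripper_width: 0.278
finger_force: 50.2
```

Call:
{"op": "move_arm", "data": {"moves": [[0.1,0,0,-0.2,0],[0.1,0,0,-0.4,0],[0.1,0,0,-0.6,0],[0.1,0,0,-0.8,0],[0.1,0,0,-0.8,0],[0.1,0,0,-0.8,0]]}}

```text
time: 8.8
ee_pos: [0.527, 0.0386, 0.0897]
tcp_rot: [-0.0, 0.756, 0.655, -0.0]
wrist_force: [-0.4, 0.0, -4.9]
gripper_width: 0.272
finger_force: 50.2
```

Call:
{"op": "move_arm", "data": {"moves": [[0.1,0,0,-0.2,0],[0.1,0,0,-0.4,0],[0.1,0,0,-0.55,0],[0.1,0,0,-0.65,0],[0.1,0,0,-0.65,0],[0.1,0,0,-0.65,0]]}}

```text
time: 9.4
ee_pos: [0.5271, 0.0386, 0.0833]
tcp_rot: [0.0, 0.756, 0.655, -0.0]
wrist_force: [0.0, -0.2, -4.7]
gripper_width: 0.269
finger_force: 50.2
```

Call:
{"op": "move_arm", "data": {"moves": [[0.1,0,0,-0.05,0],[0.1,0,0,-0.1,0],[0.1,0,0,-0.15,0],[0.1,0,0,-0.15,0],[0.1,0,0,-0.15,0]]}}

```text
time: 9.9
ee_pos: [0.5272, 0.0387, 0.0823]
tcp_rot: [0.0, 0.756, 0.655, 0.0]
wrist_force: [-1.6, 1.9, -1.1]
gripper_width: 0.278
finger_force: 50.8
```

Call:
{"op": "move_arm", "data": {"moves": [[0.1,0,0,-0.06,0],[0.1,0,0,-0.06,0],[0.1,0,0,-0.06,0]]}}

```text
time: 10.2
ee_pos: [0.5273, 0.0388, 0.0822]
tcp_rot: [0.0, 0.756, 0.655, 0.0]
wrist_force: [-2.9, 2.1, 6.0]
gripper_width: 0.275
finger_force: 51.6
```

Call:
{"op": "move_arm", "data": {"moves": [[0.3,0,0,0,0],[0.4,0,0,0,0],[0.6,0,0,0,0],[0.7,0,0,0,0],[0.7,0,0,0,0],[0.7,0,0,0,0]]}}

```text
time: 10.8
ee_pos: [0.5271, 0.0386, 0.0811]
tcp_rot: [-0.0, 0.756, 0.655, 0.0]
wrist_force: [0.7, -0.0, -0.3]
gripper_width: 0.704
finger_force: 0.0
```

Call:
{"op": "move_arm", "data": {"moves": [[0.75,0,0,1,0],[0.8,0,0,3,0],[1,0,0,6,0],[1,0,0,10,0],[1,0,0,14,0],[1,0,0,17,0],[1,0,0,17,0],[1,0,0,17,0],[1,0,0,17,0]]}}

```text
time: 11.7
ee_pos: [0.5263, 0.0386, 0.2502]
tcp_rot: [-0.001, 0.756, 0.655, -0.001]
wrist_force: [-0.0, -0.8, -1.3]
gripper_width: 0.996
finger_force: 0.0
```

Run:
```python
from h import *
import pickle
m=cam("wrist"); s=robot.sense(); im=robot.capture("wrist"); pickle.dump((m,s,im),open("wp.pkl","wb")); print(s["ee_pos"],s["tcp_rot"])
```

```text
[0.5263377  0.03855322 0.25023791] [-5.85933122e-04  7.55800810e-01  6.54800830e-01 -8.15365447e-04]
```

Call:
{"op": "move_arm", "data": {"moves": [[1,-0.4,-4,1,0.01],[1,-0.9,-8.5,2,0.02],[1,-1.4,-13,3,0.02],[1,-1.9,-17.5,4,0.02],[1,-2.4,-22,5,0.02],[1,-2.9,-26.5,5,0.02],[1,-3.4,-31,5,0.02],[1,-3.7,-33.4,5,0.02],[1,-3.7,-34,5,0.02],[1,-3.7,-34,5,0.02]]}}

```text
time: 12.75
ee_pos: [0.4895, -0.3019, 0.2995]
tcp_rot: [-0.002, 0.75, 0.662, -0.0]
wrist_force: [-0.2, 0.5, -0.4]
gripper_width: 1.001
finger_force: 0.0
```

Run:
```python
from h import *
import pickle
m=cam("wrist"); s=robot.sense(); im=robot.capture("wrist"); pickle.dump((m,s,im),open("wg.pkl","wb")); print(s["ee_pos"],s["tcp_rot"],s["q"].round(2))
mp,sp,ip=pickle.load(open("wp.pkl","rb"))
o=np.zeros((600,800,3),np.uint8); o[:300,:400]=cv2.resize(ip,(400,300)); 
c,sn=np.cos(-.144),np.sin(-.144); P=np.c_[LID@np.array([[c,sn],[-sn,c]])+[.527,.037],[.075]*3]; q=proj(mp,P); print(q)
for i in(0,1,2):
    x,y=(q[i]-13).astype(int); print(i,x,y); a=cv2.resize(ip[y:y+26,x:x+26],(200,200),interpolation=cv2.INTER_CUBIC); Y,X=[(0,400),(0,600),(200,600)][i]; o[Y:Y+200,X:X+200]=a
g=proj(m,[[.49,-.30,.09]])[0]; x,y=(g-[50,37.5]).astype(int); print("gauge",g,x,y)
a=cv2.resize(im[y:y+75,x:x+100],(400,300),interpolation=cv2.INTER_CUBIC); o[300:300+a.shape[0],:400]=a
save(o,"c4.png")
```

```text
[ 0.48947517 -0.30186627  0.29951886] [-1.57029445e-03  7.49830512e-01  6.61628027e-01 -3.01956319e-04] [-0.55  0.38  0.38  1.57  0.    1.14]
[[186.76502331 142.90046249]
 [365.90331976 218.96967059]
 [335.54648772 189.64279405]]
0 173 129
1 352 205
2 322 176
gauge [278.64176353 179.67498324] 228 142
```

View pics/c4.png

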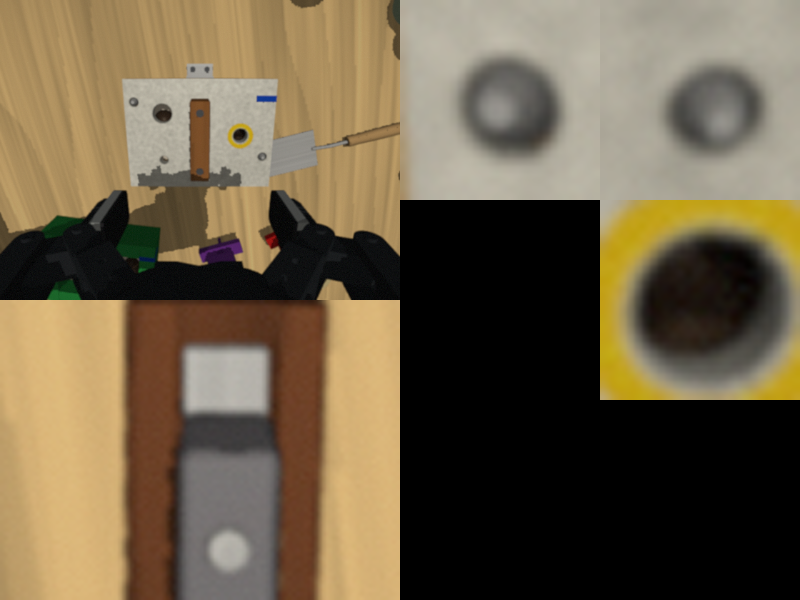

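The lid is flush, with both dowel heads showing in their holes (186,142 and 366,219 in the full picture) and the bone visible through the yellow port at (335.9,189.7). The gauge crop shows the foot end at x 183–270, y 345, the case top edge at y 450 and the cap at (229,550).

Run:
```python
from h import *
import pickle
m,s,im=pickle.load(open("wg.pkl","rb"))
o=lambda a:(np.array(a,float)+.5)/4-.5+[228,142]
uv=o([(183,345),(270,345),(181,450),(278,450),(229,550)]); L=np.array([[-12,38],[12,38],[-12,23],[12,23],[0,0]])*1e-3
p,r=fit(m,uv,L,[.057,.057,.131,.131,.137],[.49,-.3,-.1]); print(p,(r*4).round(1).tolist())
mp,_,_=pickle.load(open("wp.pkl","rb")); print("port",ray(mp,[[335.9,189.7]],.075))
q=s["tcp_rot"];print(np.arctan2(2*q[2]**2-1,2*q[1]*q[2]))
```

```text
[ 0.4844113  -0.39594697 -0.1321687 ] [[3.5, -25.9], [-4.2, -25.3], [1.4, 16.9], [-0.8, 17.6], [-0.0, 10.0]]
port [[0.58176733 0.0290017  0.075     ]]
-0.1248208575665655
```

Run:
```python
from h import *
import pickle
m,s,im=pickle.load(open("wg.pkl","rb"))
i=lambda a:((a-[228,142]+.5)*4-.5).round(0)
c=lambda a,z:ray(m,(np.array(a,float)+.5)/4-.5+[228,142],z).round(4).tolist()
print("foot end",c([(183,345),(270,345)],.057)); print("foot/case",c([(181,415),(270,415)],.071));print("case top",c([(181,450),(278,450)],.131)); print("cap",c([(229,550)],.137))
P=np.array([[.49,-.314+dy,z] for dy,z in((.05,.045),(.038,.057),(.023,.071),(.023,.131),(0,.137),(-.023,.131),(-.05,.045))]); print(i(proj(m,P)))
save(im,"wg.png",(150,60,420,260),2.9)
```

```text
foot end [[0.4754, -0.3648, 0.057], [0.5017, -0.3681, 0.057]]
foot/case [[0.4728, -0.3818, 0.071], [0.4991, -0.3851, 0.071]]
case top [[0.4758, -0.3669, 0.131], [0.5001, -0.3699, 0.131]]
cap [[0.4848, -0.3931, 0.137]]
[[189.   2.]
 [194.  48.]
 [200. 108.]
 [199. 149.]
 [211. 249.]
 [223. 332.]
 [230. 324.]]
```

View pics/wg.png

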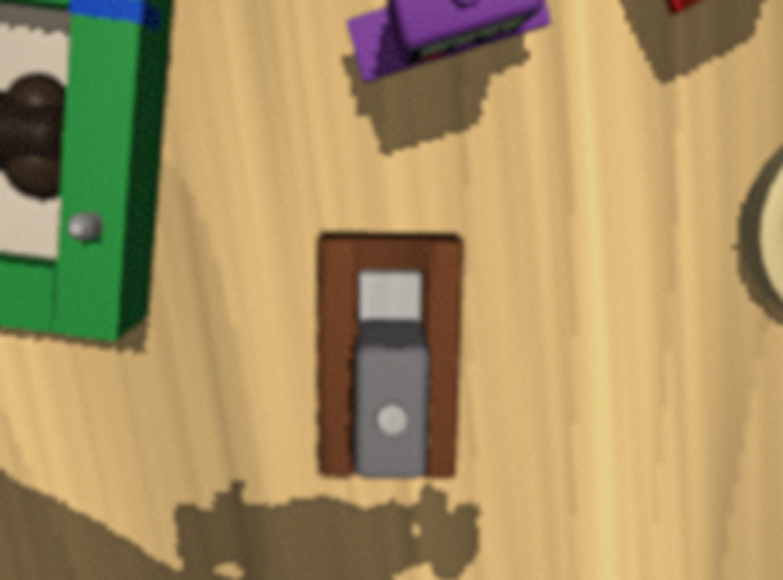

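The crop was pasted 300 rows lower in the composite, so I'll correct for that. This view gives the foot end at x 358–422, y 270, the case top from y 346 to 477 (x 357–429), and the cap at (391,419).

Run:
```python
from h import *
import pickle
m,s,im=pickle.load(open("wg.pkl","rb"))
o=lambda a:(np.array(a,float)+.5)/2.9-.5+[150,60]
uv=o([(358,270),(422,270),(357,346),(429,346),(391,419),(356,477),(426,477),(320,237),(461,237)]); L=np.array([[-12,38],[12,38],[-12,23],[12,23],[0,0],[-12,-23],[12,-23],[-30,50],[30,50]])*1e-3
p,r=fit(m,uv,L,[.057,.057,.131,.131,.137,.131,.131,.045,.045],[.49,-.3,-.1]); print(p,(r).round(1).tolist())
```

```text
[ 0.49422657 -0.31430297 -0.13300763] [[0.6, 0.3], [-0.5, 0.5], [-0.4, -0.7], [0.2, -0.5], [0.4, -0.6], [-0.2, 0.3], [0.1, 0.5], [-1.5, 0.1], [1.1, 0.5]]
```

Call:
{"op": "move_arm", "data": {"moves": [[1,0.47,-1.24,-4,-0.008],[1,0.47,-1.24,-8,-0.008],[1,0.47,-1.24,-10,-0.008],[1,0.47,-1.24,-12,-0.008],[1,0.47,-1.24,-12,-0.008],[1,0.47,-1.24,-12,-0.008]]}}

```text
time: 13.4
ee_pos: [0.4951, -0.3124, 0.1815]
tcp_rot: [-0.0, 0.751, 0.66, -0.0]
wrist_force: [0.1, -1.1, 0.5]
gripper_width: 1.0
finger_force: 0.0
```

Call:
{"op": "move_arm", "data": {"moves": [[1,-0.09,-0.15,-3,-0.004],[1,-0.09,-0.15,-6,-0.004],[1,-0.09,-0.15,-8,-0.004],[1,-0.09,-0.15,-9.2,-0.004],[1,-0.09,-0.15,-9.9,-0.004],[1,-0.09,-0.15,-9.9,-0.004],[1,-0.09,-0.15,-9.9,-0.004]]}}

```text
time: 14.1
ee_pos: [0.4948, -0.3157, 0.0836]
tcp_rot: [0.001, 0.753, 0.658, 0.0]
wrist_force: [-0.4, 0.8, 0.6]
gripper_width: 0.998
finger_force: 0.0
```

Call:
{"op": "move_arm", "data": {"moves": [[0.5,0,0,0,0],[0.35,0,0,0,0],[0.2,0,0,0,0],[0.1,0,0,0,0],[0.1,0,0,0,0],[0.1,0,0,0,0],[0.1,0,0,0,0],[0.1,0,0,0,0]], "newtons": 50}}

```text
time: 14.9
ee_pos: [0.4939, -0.3154, 0.0825]
tcp_rot: [0.0, 0.753, 0.658, -0.0]
wrist_force: [-1.5, -0.3, 4.0]
gripper_width: 0.275
finger_force: 49.7
```

Call:
{"op": "move_arm", "data": {"moves": [[0.1,0,0,1,0],[0.1,0,0,3,0],[0.1,0,0,6,0],[0.1,0,0,9,0],[0.1,0,0,12,0],[0.1,0,0,15,0],[0.1,0,0,16,0],[0.1,0,0,16,0]]}}

```text
time: 15.7
ee_pos: [0.4947, -0.3157, 0.2436]
tcp_rot: [0.002, 0.753, 0.658, 0.001]
wrist_force: [0.5, 0.0, -1.2]
gripper_width: 0.27
finger_force: 49.5
```

Call:
{"op": "move_arm", "data": {"moves": [[0.1,1,4,0,0],[0.1,2,8,0,0],[0.1,3,12,0,0],[0.1,4,16,0,-0.01],[0.1,5,20,0,-0.01],[0.1,6,24,0,-0.01],[0.1,7,28,0,-0.01],[0.1,8,32,0,-0.01],[0.1,8.75,34.3,0,-0.01],[0.1,8.75,34.3,0,-0.01]]}}

```text
time: 16.7
ee_pos: [0.5809, 0.0313, 0.239]
tcp_rot: [-0.002, 0.755, 0.656, -0.001]
wrist_force: [0.3, -0.4, -3.4]
gripper_width: 0.276
finger_force: 49.5
```

Call:
{"op": "move_arm", "data": {"moves": [[0.1,0,0,0,0],[0.1,0,0,0,0],[0.1,0,0,0,0]]}}

```text
time: 17.0
ee_pos: [0.5809, 0.0265, 0.2416]
tcp_rot: [-0.0, 0.757, 0.653, -0.001]
wrist_force: [-0.1, -0.1, -3.2]
gripper_width: 0.272
finger_force: 49.5
```

Run:
```python
from h import *
s=robot.sense(); print(s["ee_pos"],s["tcp_rot"],s["wrist_force"],s["moment"])
im=robot.capture("wrist"); sc=robot.capture("scene")
o=np.zeros((480,800,3),np.uint8); o[:300,:400]=cv2.resize(im,(400,300)); a=cv2.resize(sc[120:300,170:330],(400,450),interpolation=cv2.INTER_CUBIC); o[:450,400:]=a
save(o,"c5.png")
```

```text
[0.58086536 0.02646204 0.24159225] [-3.48982096e-04  7.57058762e-01  6.53346420e-01 -6.04622541e-04] [-0.10687299 -0.07089549 -3.1788215 ] [-0.00023427 -0.01461546 -0.01128249]
```

View pics/c5.png

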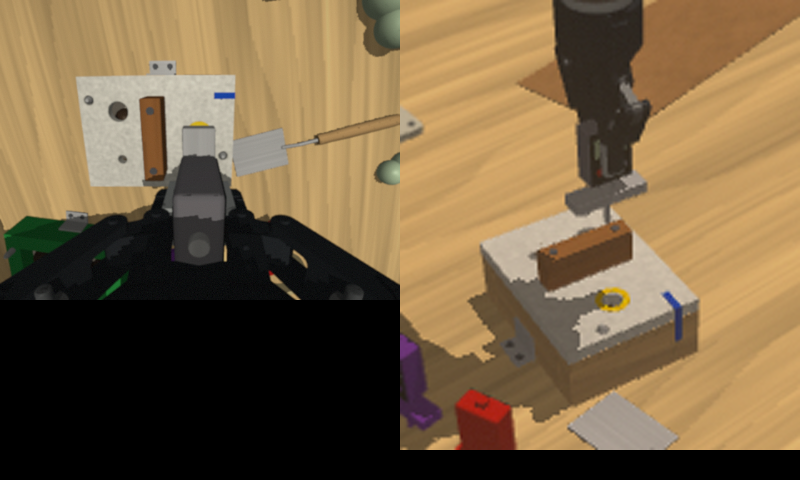

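The gauge hangs upright above the yellow port, and the lid is still flush. Now lowering to just above the lid.

Call:
{"op": "move_arm", "data": {"moves": [[0.1,0.05,0.12,-2,0],[0.1,0.05,0.12,-5,0],[0.1,0.05,0.12,-7.5,0],[0.1,0.05,0.12,-8.8,0],[0.1,0.05,0.12,-9.2,0],[0.1,0.05,0.12,-9.2,0],[0.1,0.05,0.12,-9.2,0],[0.1,0.05,0.12,-9.2,0],[0.1,0.05,0.12,-9.2,0]]}}

```text
time: 18.0
ee_pos: [0.5825, 0.0289, 0.1513]
tcp_rot: [0.001, 0.756, 0.654, 0.001]
wrist_force: [0.1, 0.4, -3.1]
gripper_width: 0.275
finger_force: 49.5
```

Call:
{"op": "move_arm", "data": {"moves": [[0.1,-0.1,-0.1,0,0],[0.1,-0.1,-0.1,-0.6,0],[0.1,-0.1,-0.1,-1.2,0],[0.1,-0.1,-0.1,-1.8,0],[0.1,-0.1,-0.1,-2.4,0],[0.1,-0.1,-0.1,-2.9,0],[0.1,-0.1,-0.1,-2.9,0],[0.1,-0.1,-0.1,-2.9,0],[0.1,-0.1,-0.1,-2.9,0]]}}

```text
time: 18.9
ee_pos: [0.5812, 0.0279, 0.1215]
tcp_rot: [0.0, 0.756, 0.654, 0.0]
wrist_force: [-0.1, 0.0, -3.1]
gripper_width: 0.273
finger_force: 49.5
```

Call:
{"op": "move_arm", "data": {"moves": [[0.1,0,0,-0.2,0],[0.1,0,0,-0.4,0],[0.1,0,0,-0.6,0],[0.1,0,0,-0.75,0],[0.1,0,0,-0.8,0],[0.1,0,0,-0.8,0],[0.1,0,0,-0.8,0]]}}

```text
time: 19.6
ee_pos: [0.581, 0.0279, 0.1134]
tcp_rot: [0.0, 0.756, 0.654, 0.0]
wrist_force: [1.1, 0.3, -1.5]
gripper_width: 0.274
finger_force: 49.7
```

Call:
{"op": "move_arm", "data": {"moves": [[0.1,0,0,-0.04,0],[0.1,0,0,-0.08,0],[0.1,0,0,-0.1,0],[0.1,0,0,-0.1,0],[0.1,0,0,-0.1,0]]}}

```text
time: 20.1
ee_pos: [0.581, 0.0279, 0.1126]
tcp_rot: [0.0, 0.756, 0.654, 0.0]
wrist_force: [0.2, 0.6, 1.3]
gripper_width: 0.27
finger_force: 50.0
```

Call:
{"op": "move_arm", "data": {"moves": [[0.1,0,0,-0.02,0],[0.1,0,0,-0.04,0],[0.1,0,0,-0.04,0],[0.1,0,0,-0.04,0],[0.1,0,0,-0.04,0],[0.1,0,0,-0.04,0]]}}

```text
time: 20.7
ee_pos: [0.581, 0.0279, 0.1125]
tcp_rot: [0.0, 0.756, 0.654, 0.0]
wrist_force: [-1.3, 1.1, 5.5]
gripper_width: 0.276
finger_force: 50.5
```

Run:
```python
from h import *
o=np.zeros((420,800,3),np.uint8)
for i in range(8):
    s=robot.sense(); print(s["time"],s["ee_pos"].round(4),s["wrist_force"].round(1),s["moment"].round(3)); im=robot.capture("wrist" if i%2 else "scene")
    if i==6: sc=im
    if i==7: w=im
o[:360,:400]=cv2.resize(sc[150:285,185:335],(400,360),interpolation=cv2.INTER_CUBIC); o[:300,400:]=cv2.resize(w,(400,300)); save(o,"c6.png")
```

```text
20.7 [0.581  0.0279 0.1125] [-1.3  1.1  5.5] [-0.042  0.36  -0.007]
20.75 [0.581  0.0279 0.1125] [-1.4 -0.   5.2] [-0.009  0.361 -0.035]
20.8 [0.581  0.0279 0.1125] [-1.5 -0.5  5.6] [-0.01   0.362  0.033]
20.85 [0.581  0.0279 0.1125] [-1.5  0.5  6.4] [-0.012  0.43   0.04 ]
20.9 [0.581  0.0279 0.1125] [-1.8  0.6  5.6] [0.019 0.409 0.025]
20.95 [0.581  0.0279 0.1125] [-2.3  0.9  5.4] [-0.007  0.348 -0.023]
21.0 [0.581  0.0279 0.1125] [-0.9  0.9  5. ] [ 0.003  0.433 -0.004]
21.05 [0.581  0.0279 0.1125] [-2.7 -0.2  4.2] [-0.083  0.397  0.007]
```

View pics/c6.png

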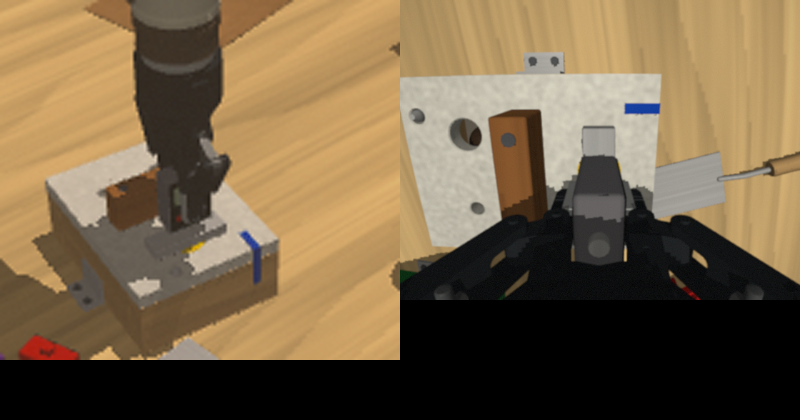

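The gauge stands flat over the ringed hole: the foot covers the ring in the scene crop at (195,240), parallel to the batten. The lid is still flush. I'll add a slight bit of push, hold, and then hand in.

Call:
{"op": "move_arm", "data": {"moves": [[0.1,0,0,-0.01,0],[0.1,0,0,-0.01,0],[0.1,0,0,-0.01,0],[0.1,0,0,-0.01,0],[0.1,0,0,-0.01,0],[0.1,0,0,-0.01,0],[0.1,0,0,-0.01,0],[0.1,0,0,-0.01,0],[0.1,0,0,-0.01,0],[0.1,0,0,-0.01,0]]}}

```text
time: 22.1
ee_pos: [0.581, 0.0279, 0.1125]
tcp_rot: [0.0, 0.756, 0.654, 0.0]
wrist_force: [-1.7, 0.8, 5.7]
gripper_width: 0.272
finger_force: 50.5
```

The push is steady: the wrist reads about +5.7 N, so with the gauge's weight about 8.8 N rests on the lid.

```bash
python3 -c "
from cell import robot
print(robot.finish_job())"
```

```text
the job is handed in; nothing more can be done
None
```

I handed the job in at about 22 s: the lid is flush on the box over both dowels and released, and the gauge is still held upright over the yellow-ringed hole, pressing at about 6 N (about 9 N on the lid with its own weight); the plunger reading itself couldn't be checked.

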